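Open the carving spindle's sprung hood and free its collet

ROBOT

A 6-joint arm with a two-finger parallel gripper is mounted at the origin on the work surface. World frame = base frame: x ahead of the robot, y to its left, z up, the work surface at z = 0. Lengths are in mm, angles in degrees, forces in N, time in s.
With the tool pointing down it reaches from about 300 to 850 mm from the base axis. Payload 4.2 kg.
Tool frame: the origin (TCP) lies midway between the tips of the shut fingers; the grasp point (between the pads) lies 19 mm behind it (env.grip_depth is the distance from the TCP to the grasp point, in mm); z points along the fingers, y is the line along which they close (so a half turn about z gives the same grasp; the last joint's range is limited). The gripper opens to 91 mm and grips with 3 to 60 N. Pads are 32 mm wide; open, the fingers measure 118 mm over their backs; the gripper's body (76 mm by 178 mm) begins 60 mm behind the grasp point.
Start: joints at [73.797, 18.312, 89.639, -0, 72.044, -1.146], TCP at [149.378, 555.274, 213.976] pointing down, gripper open.
Joint ranges: [-177.97, 177.97], [-48.28, 115.42], [12.27, 149.76], [-77.06, 257.06], [2.81, 150.46], [-146.56, 146.56]. Speed limits (degrees/s): [147.25, 147.25, 180, 180, 180, 180].

INTERFACE

Orientations are given as [roll, pitch, yaw] about the fixed x, y, z axes, in that order (R = Rz(yaw) Ry(pitch) Rx(roll)).
In Python, from workcell import env, eyes gives the robot as it stands.
- The arm moves only by the tool send_rows, never from a script. Its argument "motion" is a list of rows, each a list of 7 numbers: the shift along the world's x, y, z normalised to -1 to 1, where 1 is 0.5 m, then the turn, a rotation vector about the world's x, y, z normalised to -1 to 1, where 1 is 60 degrees, then the opening, from -1 (shut) to 1 (fully open). A call has 1 to 20 rows; each row is the pose to reach, as a shift and turn from the pose commanded when the call began; what a row does not reach only later rows make up. A row lasts 1/8 s, in which the tool goes at most 62.5 mm and 10.7 degrees, less where a joint would pass 70% of its speed; a pose out of reach is approached as far as the arm can. A call with a number of a shift or a turn outside -1 to 1 is refused whole. A call with a gripper value outside its range is refused whole. The fingers move at their own pace and stop on an object; "squeeze" is the grip in N (left out, the last holds). Time passes only in rows, so rows that repeat a pose let the fingers close. It gives the time, the measured TCP pose, the force, the opening and the grip force at its end, in the units of the state.
- env.state(): the state, without advancing time (a new reading comes with each control period).
- eyes.grab_frame(name): name is "scene" or "top" or "wrist"; returns a dict with "pixels" (400x640x3 uint8, red, green, blue), "depth" (400x640 float32, mm along the optical axis (not along the pixel's ray), 0 where there is no reading), "fx", "fy", "cx", "cy" (pixels), "distortion" ([k1, k2, p1, p2, k3] as OpenCV has them; the pictures are not rectified), "R" (3x3) and "t" (3): a world point X has camera coordinates R X + t; the wrist camera has in their place "T_tool_cam" (4x4, takes a point from camera to tool coordinates, whose origin is the TCP and whose axes are the flange's). Camera axes: x right, y down, z forward; pixel columns grow to the right and rows downward; lengths in mm; the calibration is good to about 2 mm. A picture is of the moment at which its call begins: read the wrist's pose just before it.
- env.job_done(): hands the job in; it is judged then, once.
The state is a dict: "time_s": time; "qpos": joint angles; "qvel": joint speeds; "effort": joint torques, N m; "ee_pos": TCP position; "ee_rot": TCP orientation; "force": force on the tool from outside, world axes, zero at the start; "torque": the same for the moment, N m; "gripper_width": finger opening in mm; "gripper_force": force on a finger pad.
Only numpy, scipy, OpenCV 4.12 (cv2) and the standard library are available. Lean on these libraries where they do the work, as an engineer would, in place of code of your own. Each camera call takes 0.05 s, during which the arm holds its last target. There are 200 camera calls.

TASK

Get the carving station ready for a burr change: lift the clear hood by its orange front lip and swing it back until its spring carries it fully open and it stays there by itself. Then press the yellow key (spindle brake) all the way down and let it up, and after that the blue key (collet release) in the same way, one at a time and feeling for each gently, never pressing the red start key. Leave the hood open, don't force it, and don't disturb the mallet, the carved panel and the jar.

Things in the scene. Friction and masses are not known exactly. Their poses are not given: they have to be found in the camera images.
- station: bench carving station, fixed to the bench: green base 280 mm (x, from -110 to +170) by 400 mm (y, from -170 to +230) by 30 mm high, whose top is the deck; origin on the bench under the hood's middle; its x axis points from the lip side (facing the robot's left) to the hinge side (to the robot's right), its y axis roughly away from the robot, z up. A motor lies along y at its far end (top 103 mm high), and its spindle reaches under the hood at x = 65 mm (top 82 mm high)
- hood_hinge (a point): middle of the hood's hinge line, 115 mm behind the station's origin and 100 mm above the bench; fixed; its y axis is the hinge line
- hood_lip (a point): middle of the front lower edge of the hood's orange lip; it moves with the hood; with the hood shut it lies 220 mm in front of the hinge line and 94 mm above the bench. The lip is a plate 160 mm wide (along y) and 6 mm thick, level when shut; it stands out 45 mm in front of the hood's front wall, which goes down 50 mm from the hood's top. The space below the lip is free down to the base (30 mm high), so a finger tilted forward can be put under it
- hood (a joint): angle of the hood, rad: 0 shut, 1.9 fully open (leaning back against its stop). The clear hood is 175 mm long, 220 mm wide, 60 mm deep, with no wall on the motor's side; weight about 0.4 to 0.8 kg. A coil spring on the end of the hood nearest the robot, with its weight, presses it shut (about 5 to 8 N at the lip when shut); beyond an over-centre point somewhere between 1.2 and 1.4 rad the spring swings it on to its stop and keeps it there
- yellow_seat (a point): yellow key (spindle brake): the point on the station's deck (30 mm above the bench) under the middle of this key. The key is a round yellow cap, 26 mm across, on a black round foot 40 mm across, and moves straight down. Its screw stem is set to an unknown height: the flat top of the cap stands anywhere from 20 to 30 mm above this point, so feel for it.
- yellow_key (a joint): how far the yellow cap is pressed, m: 0 up, 0.006 fully down; the spring pushes back with about 1.5 N at first and 5 N when fully down, and the cap springs up again when let go
- blue_seat (a point): blue key (collet release): the point on the station's deck (30 mm above the bench) under the middle of this key. The key is a round blue cap, 26 mm across, on a black round foot 40 mm across, and moves straight down. Its screw stem is set to an unknown height: the flat top of the cap stands anywhere from 20 to 30 mm above this point, so feel for it.
- blue_key (a joint): how far the blue cap is pressed, m: 0 up, 0.006 fully down; the spring pushes back with about 1.5 N at first and 5 N when fully down, and the cap springs up again when let go
- red_seat (a point): red key (start; not to be pressed): the point on the station's deck (30 mm above the bench) under the middle of this key. The key is a round red cap, 26 mm across, on a black round foot 40 mm across, and moves straight down. Its screw stem is set to an unknown height: the flat top of the cap stands anywhere from 20 to 30 mm above this point, so feel for it.
- red_key (a joint): how far the red cap is pressed, m: 0 up, 0.006 fully down; the spring pushes back with about 1.5 N at first and 5 N when fully down, and the cap springs up again when let go
- mallet_mid (a point): centre of the head of a wooden mallet lying beside the station: head 60 mm across and 100 mm long, handle 150 mm, top 60 mm above the bench; bystander
- panel_mid (a point): centre of a carved wooden panel, 120 by 150 mm and 18 mm thick (26 mm with its carving), lying flat; bystander
- oil_mid (a point): centre of an amber jar of oil, 56 mm across and 120 mm high, standing; bystander

How it is judged (in metres and radians):
On the way, in this order (a step that is already met when the one before it is completed fails the run):
1. the hood stands open beyond 1.75 rad by itself, untouched by the robot, for half a second (value of joint hood above 1.75 rad and contact force between each of the arm, the fingers and hood below 0.1 N), for 0.5 s.
2. the yellow key is pressed down (4.5 of its 6 mm or more) (value of joint yellow_key above 0.0045 m), for 0.05 s.
3. then, with the yellow key up again, the blue key is pressed down (4.5 of its 6 mm or more) (value of joint blue_key above 0.0045 m and value of joint yellow_key below 0.0015 m), for 0.05 s.
At the end, for the whole second after the job is handed in: the hood stands open beyond 1.75 rad, all three keys are up again (less than 1.5 mm down), and the mallet, panel and jar are within 30 mm of where they were (value of joint hood above 1.75 rad and value of joint each of yellow_key, blue_key, red_key below 0.0015 m and distance of each of mallet_mid, panel_mid, oil_mid from where it was at the start of the episode below 0.03 m); the robot touches nothing.
It fails at once if the red key is pressed more than 2 mm (value of joint red_key above 0.002 m).
It fails at once if the yellow and the blue key are pressed at once (both more than 2 mm) (value of joint each of yellow_key, blue_key above 0.002 m).
It fails at once if the robot presses a key with more than 40 N (contact force between anything else and yellow_key above 40 N or contact force between anything else and blue_key above 40 N or contact force between anything else and red_key above 40 N).
It fails at once if the robot forces the hood with more than 50 N (contact force between any of the fingers, the arm and hood above 50 N).
It fails at once if the mallet, the panel or the jar is pushed more than 30 mm away or the jar tips over (distance of any of mallet_mid, panel_mid, oil_mid from where it was at the start of the episode above 0.03 m or angle between oil_mid's own z axis and vertical above 0.5 rad).
It also fails if it takes over 48 s, if anything falls off the work surface, if the arm or the gripper's body presses on something with over 40 N, if the wrist force passes 120 N, or if a joint passes its speed limit or range.

## Working session

There is one attempt and no reset: what is moved stays moved. The work goes in short steps, Python scripts to look and compute and a tool call to move; the robot and the scene stay as the last step left them, time stands still between calls to the robot, and variables do not carry over. Pictures are saved under pics/ and viewed, at most 10 in all, crops included, and the job is handed in when it is done.

Besides the shell and the picture viewer there is one more tool, called as a command line: name --pt "numbers of a row" for each row, then --argument value for the rest. send_rows: Moves the arm, as the interface text tells. Its arguments: {"type":"object","properties":{"motion":{"type":"array"},"squeeze":{"type":"number"}},"required":["motion"]}

```bash
ls; mkdir -p pics; cat > h.py <<'E'
import numpy as np, cv2
from workcell import env, eyes
def save(f,n): cv2.imwrite('pics/'+n, f['pixels'][:,:,::-1])
def K(f): return np.array([[f['fx'],0,f['cx']],[0,f['fy'],f['cy']],[0,0,1.]])
E
python3 - <<'E'
from h import *
for n in ('scene','top'):
    f=eyes.grab_frame(n); save(f,n+'1.png'); np.savez('pics/'+n+'1.npz',**f)
    print(n,-f['R'].T@f['t'],f['distortion'])
print(env.state())
E
```

```text
pics
scene [1299.58693776 -232.57497562  857.18309151] [-0.11794557  0.          0.          0.          0.        ]
top [438.26417286  21.40512271 878.81325081] [-0.05300432  0.          0.          0.          0.        ]
{'time_s': 0.1, 'qpos': array([ 7.37987990e+01,  1.83476333e+01,  8.96972769e+01, -5.76574456e-04,
        7.20432424e+01, -1.14710423e+00]), 'qvel': array([ 0.10360087, -0.16316371, -0.05906784,  0.09645045,  0.03548324,
       -0.02008956]), 'effort': array([ 1.83428128e-03, -4.13333166e+01, -2.32507968e+01,  7.27925403e-02,
        4.22617758e-02, -3.91954927e-05]), 'ee_pos': array([149.23911361, 554.8496734 , 213.22229719]), 'ee_rot': array([-1.79911854e+02, -1.21665646e-03,  1.64946081e+02]), 'force': array([ 0.13825418, -0.02800305,  0.02788058]), 'torque': array([ 0.04725985,  0.01036318, -0.00052828]), 'gripper_force': 0.0, 'gripper_width': 91.13355005608281}
```

View pics/top1.png

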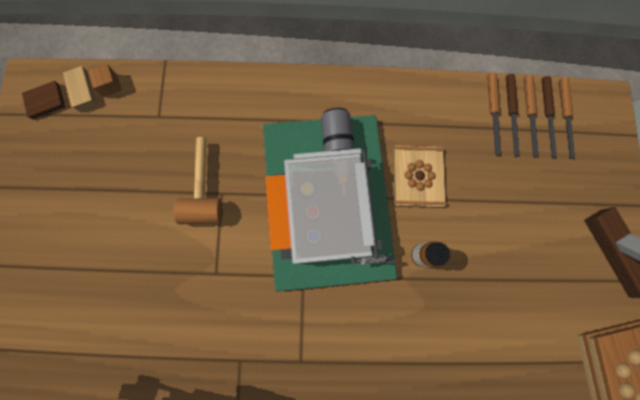

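View pics/scene1.png

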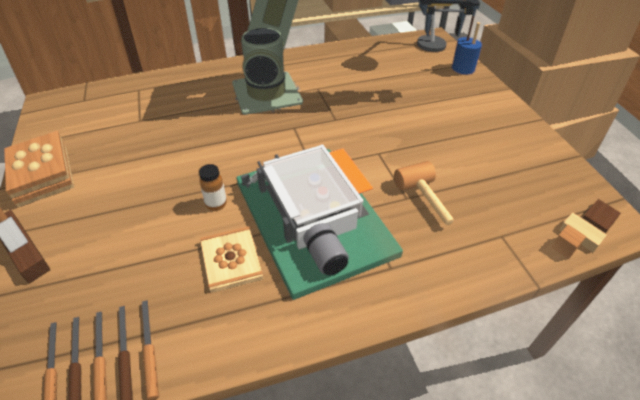

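The top view shows the station near the image centre: green base corners at about (263,125), (377,115), (396,280), (275,290). The orange lip is on the left at (278,212). Through the hood the keys show yellow (307,188), red (312,212) and blue (314,237). The mallet is to the left; the panel (420,175) and jar (432,254) are to the right. The scene view agrees.

```bash
cat >> h.py <<'E'
def ray(f,uv):
    p=cv2.undistortPoints(np.float64(uv).reshape(-1,1,2),K(f),np.float64(f['distortion'])).reshape(-1,2)
    d=np.c_[p,np.ones(len(p))]@f['R']            # R^T d
    return -f['R'].T@f['t'], d
def onplane(f,uv,z):
    c,d=ray(f,uv); return c+d*((z-c[2])/d[:,2])[:,None]
def cloud(f):
    v,u=np.mgrid[0:400,0:640]; uv=np.c_[u.ravel(),v.ravel()]
    c,d=ray(f,uv); P=c+d*f['depth'].reshape(-1,1)
    P[f['depth'].ravel()<=0]=np.nan
    return P.reshape(400,640,3)
def mask(f,h0,h1,s=80,v=40):
    h=cv2.cvtColor(np.ascontiguousarray(f['pixels']),cv2.COLOR_RGB2HSV); return (h[...,0]>=h0)&(h[...,0]<=h1)&(h[...,1]>s)&(h[...,2]>v)
def tri(f,a,g,b):
    c1,d1=ray(f,a);c2,d2=ray(g,b);d1=d1[0];d2=d2[0]
    s=np.linalg.lstsq(np.c_[d1,-d2],c2-c1,rcond=None)[0]
    p,q=c1+s[0]*d1,c2+s[1]*d2; return (p+q)/2,np.linalg.norm(p-q)
E
cat > m1.py <<'E'
from h import *
for n in ('top','scene'):
    f=dict(np.load(f'pics/{n}1.npz')); P=cloud(f)
    g=mask(f,65,95,90,20); 
    k,l,st,ce=cv2.connectedComponentsWithStats(g.astype(np.uint8)); 
    # union of comps >100 px near centre
    g=np.isin(l,[i for i in range(1,k) if st[i,4]>60 and 230<ce[i][0]<420])
    z=P[g][:,2]; print(n,'green n',g.sum(),'z',np.nanpercentile(z,[10,50,90]))
    v,u=np.nonzero(g); Q=onplane(f,np.c_[u,v],30)[:,:2].astype(np.float32)
    r=cv2.minAreaRect(Q); print('rect',r); print(cv2.boxPoints(r))
    o=mask(f,4,13,190,150); k,l,st,ce=cv2.connectedComponentsWithStats(o.astype(np.uint8))
    i=[i for i in range(1,k) if 230<ce[i][0]<420 and st[i,4]>100]; 
    for j in i:
        m=l==j; print('orange',st[j],ce[j],'z',np.nanpercentile(P[m][:,2],[10,50,90]))
        v,u=np.nonzero(m); r=cv2.minAreaRect(onplane(f,np.c_[u,v],100)[:,:2].astype(np.float32)); print(r);print(cv2.boxPoints(r))
    if n=='top': 
        print('keys@55',onplane(f,[[307,188],[312,212],[314,237]],55)); print('depth there',[P[v,u] for u,v in [[307,188],[312,212],[314,237]]])
E
python3 m1.py
```

```text
top green n 6805 z [27.65395215 29.60276888 31.46535432]
rect ((589.0652465820312, -15.182662963867188), (394.3408203125, 273.79644775390625), 6.960025310516357)
[[ 376.7589     96.81427 ]
 [ 409.93665  -174.96457 ]
 [ 801.3716   -127.179596]
 [ 768.19385   144.59924 ]]
orange [266 176  24  74 523] [276.7667304  212.51051625] z [ 97.61152926  99.58720484 101.20623428]
((546.2650756835938, 95.7169189453125), (156.31396484375, 41.011348724365234), 6.934826850891113)
[[466.20404 106.63589]
 [471.1557   65.92457]
 [626.3261   84.79795]
 [621.37445 125.50927]]
keys@55 [[608.76488218  33.92389808  55.        ]
 [553.84571604  20.92819946  55.        ]
 [497.66701847  14.85255352  55.        ]]
depth there [array([599.13597124,  33.2169088 , 101.52428986]), array([547.71700872,  20.9534883 ,  98.68266907]), array([494.5443242 ,  15.19700958,  98.3062909 ])]
scene green n 3799 z [27.80262184 30.82402168 32.99426049]
rect ((623.6983032226562, -35.08662414550781), (362.43359375, 235.437744140625), 6.644907474517822)
[[ 430.0769     60.871826]
 [ 457.3208   -172.98434 ]
 [ 817.3197   -131.04507 ]
 [ 790.0758    102.8111  ]]
```

```bash
cat >> h.py <<'E'
from scipy.spatial.transform import Rotation as Ro
a=np.radians(6.95); YS=np.array([np.cos(a),np.sin(a),0]); XS=np.array([np.sin(a),-np.cos(a),0]); ZS=np.array([0,0,1.])
O=np.array([555.6,11.0,0])
def W(x,y,z): return O+x*XS+y*YS+z*ZS
def S(p): p=np.asarray(p)-O; return np.array([p@XS,p@YS,p[2]])
def Rt(phi):   # tool tilted phi deg from down towards +xs
    p=np.radians(phi); z=np.sin(p)*XS-np.cos(p)*ZS; return Ro.from_matrix(np.c_[np.cross(YS,z),YS,z])
def cur():
    s=env.state(); return np.array(s['ee_pos']),Ro.from_euler('xyz',s['ee_rot'],degrees=True),s
def row(p,R,p0,R0): return np.r_[(p-p0)/500,(R*R0.inv()).as_rotvec(degrees=True)/60].round(3)
def liftpose(th,s=30.,rt=190.):  # th deg -> (xs,z,phi)
    phi=55-th/2; t=np.radians(th); p=np.radians(phi)
    r=np.array([-np.cos(t),np.sin(t)]); dn=np.array([-np.sin(t),-np.cos(t)]) # outward, underside normal
    H=np.array([115,100.]); ax=np.array([np.sin(p),-np.cos(p)]); n=np.array([np.cos(p),np.sin(p)])
    if 90-phi>th: c=H+220*r+6*dn; tcp=c+s*ax-16*n
    else: c=H+rt*r+6*dn; tcp=c-16*n
    low=[]
    for k in (-1,1): 
        d=tcp+k*16*n-H; low.append((d@r).round(0)); low.append((d@dn).round(0))
    return tcp,phi,low
E
python3 - <<'E'
from h import *
for th in range(0,100,10): 
    t,p,l=liftpose(th); print(th,t.round(0),p,l)
p0,R0,s=cur()
print('pre',W(-139,0,110),row(W(-139,0,110),Rt(55),p0,R0), Rt(55).as_euler('xyz',degrees=True))
print('high',row(W(-180,0,260),Rt(20),p0,R0))
f=dict(np.load('pics/top1.npz')); print('mallet',onplane(f,[[197,211],[175,211],[220,211],[200,140]],40))
E
```

```text
0 [-90.  64.] 55.0 [np.float64(214.0), np.float64(49.0), np.float64(195.0), np.float64(23.0)]
10 [-90. 101.] 50.0 [np.float64(210.0), np.float64(49.0), np.float64(194.0), np.float64(21.0)]
20 [-84. 137.] 45.0 [np.float64(206.0), np.float64(48.0), np.float64(193.0), np.float64(19.0)]
30 [-71. 172.] 40.0 [np.float64(203.0), np.float64(46.0), np.float64(192.0), np.float64(16.0)]
40 [-53. 203.] 35.0 [np.float64(199.0), np.float64(45.0), np.float64(191.0), np.float64(14.0)]
50 [-30. 231.] 30.0 [np.float64(196.0), np.float64(43.0), np.float64(190.0), np.float64(11.0)]
60 [ -2. 254.] 25.0 [np.float64(193.0), np.float64(40.0), np.float64(190.0), np.float64(9.0)]
70 [ 29. 271.] 20.0 [np.float64(190.0), np.float64(38.0), np.float64(190.0), np.float64(6.0)]
80 [ 61. 282.] 15.0 [np.float64(187.0), np.float64(38.0), np.float64(190.0), np.float64(6.0)]
90 [ 93. 287.] 10.0 [np.float64(184.0), np.float64(38.0), np.float64(190.0), np.float64(6.0)]
pre [538.78056393 148.97864534 110.        ] [ 0.779 -0.812 -0.206 -0.731 -0.636 -1.04 ] [180.    55.    96.95]
high [ 0.769 -0.73   0.094 -0.266 -0.233 -1.121]
mallet [[550.53490307 284.52139074  40.        ]
 [549.01641835 335.16469481  40.        ]
 [552.10608952 231.74568619  40.        ]
 [720.57687633 291.78292903  40.        ]]
```

send_rows --pt "0.769 -0.73 0.094 -0.226 -0.198 -0.953 -1" --pt "0.769 -0.73 0.094 -0.226 -0.198 -0.953 -1" --pt "0.769 -0.73 0.094 -0.226 -0.198 -0.953 -1" --pt "0.769 -0.73 0.094 -0.226 -0.198 -0.953 -1" --pt "0.769 -0.73 0.094 -0.226 -0.198 -0.953 -1" --pt "0.769 -0.73 0.094 -0.226 -0.198 -0.953 -1" --pt "0.769 -0.73 0.094 -0.226 -0.198 -0.953 -1" --pt "0.769 -0.73 0.094 -0.226 -0.198 -0.953 -1" --pt "0.769 -0.73 0.094 -0.226 -0.198 -0.953 -1" --pt "0.769 -0.73 0.094 -0.226 -0.198 -0.953 -1" --pt "0.769 -0.73 0.094 -0.226 -0.198 -0.953 -1"

```text
time_s: 1.48
ee_pos: [533.2, 190.6, 260.4]
ee_rot: [-178.4, 17.2, 107.6]
force: [0.3, -0.0, 0.1]
gripper_width: 0.6
gripper_force: 0.0
```

```bash
python3 - <<'E'
from h import *
p0,R0,s=cur(); print(s['qpos'].round(1),S(p0).round(1),s['force'],s['gripper_width'],s['time_s'])
print('pre',row(W(-150,0,110),Rt(55),p0,R0))
print('entry',row(W(-139,0,88),Rt(55),p0,R0))
print('in',row(W(-90,0,56),Rt(55),p0,R0))
E
```

```text
[ 28.2  18.5  84.8 -16.7  81.9  14. ] [-181.    -0.5  260.4] [ 0.29996022 -0.02668356  0.12479138] 0.5504726740173743 1.475
pre [ 0.008 -0.061 -0.301 -0.612 -0.155 -0.154]
entry [ 0.011 -0.083 -0.345 -0.612 -0.155 -0.154]
in [ 0.023 -0.181 -0.409 -0.612 -0.155 -0.154]
```

send_rows --pt "0.004 -0.03 -0.1 -0.2 -0.05 -0.05 -1" --pt "0.008 -0.061 -0.2 -0.4 -0.1 -0.1 -1" --pt "0.008 -0.061 -0.301 -0.612 -0.155 -0.154 -1" --pt "0.008 -0.061 -0.301 -0.612 -0.155 -0.154 -1" --pt "0.011 -0.083 -0.345 -0.612 -0.155 -0.154 -1" --pt "0.011 -0.083 -0.345 -0.612 -0.155 -0.154 -1" --pt "0.011 -0.083 -0.345 -0.612 -0.155 -0.154 -1"

```text
time_s: 2.35
ee_pos: [539.4, 149.7, 89.4]
ee_rot: [179.8, 55.0, 96.9]
force: [-0.2, -0.0, -0.9]
gripper_width: 0.4
gripper_force: 0.0
```

```bash
python3 - <<'E'
from h import *
p0,R0,s=cur(); print(s['qpos'].round(1),S(p0).round(1),s['force'],s['ee_rot'])
print('in',row(W(-90,0,56),Rt(55),p0,R0))
f=eyes.grab_frame('scene'); g=eyes.grab_frame('wrist')
cv2.imwrite('pics/s2.png',np.vstack([cv2.resize(f['pixels'][80:330,180:560,::-1],(640,421))[:300],cv2.resize(g['pixels'][:,:,::-1],(640,400))[:300]]))
E
```

```text
[ 38.9  40.   94.8 -44.4  84.4  52.8] [-139.6    0.7   89.4] [-0.24149624 -0.04802808 -0.88381891] [179.81491341  54.99579659  96.91579608]
in [ 0.011 -0.099 -0.067 -0.     0.002 -0.002]
```

View pics/s2.png

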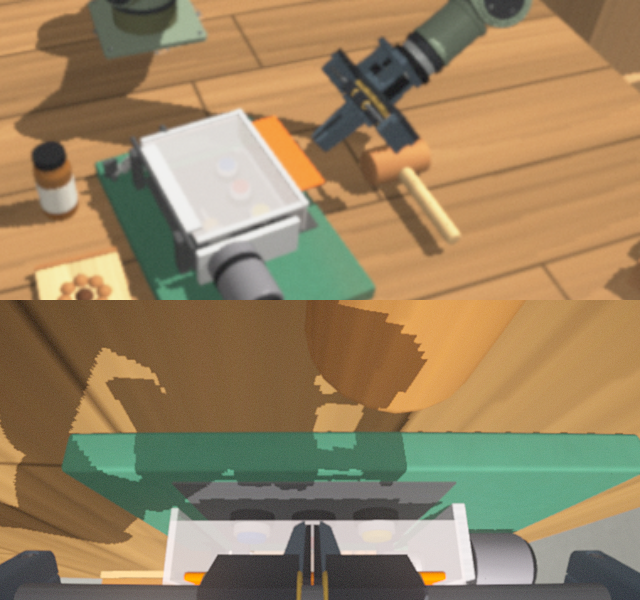

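The scene crop shows the shut fingers just left of the lip, clear of the mallet. The wrist view shows the fingers centred on the lip, with orange on both sides at about row 577. I'll slide in next.

send_rows --pt "0.002 -0.02 -0.013 0 0 0 -1" --pt "0.004 -0.04 -0.027 0 0 0 -1" --pt "0.006 -0.06 -0.041 0 0 0 -1" --pt "0.009 -0.08 -0.055 0 0 0 -1" --pt "0.011 -0.099 -0.067 0 0 0 -1" --pt "0.011 -0.099 -0.067 0 0 0 -1"

```text
time_s: 3.2
ee_pos: [544.5, 98.2, 54.5]
ee_rot: [-179.9, 55.1, 97.0]
force: [-0.2, 0.9, -0.0]
gripper_width: 0.5
gripper_force: 0.0
```

```bash
python3 - <<'E'
from h import *
p0,R0,s=cur(); print(s['qpos'].round(1),S(p0).round(1),s['force'],s['ee_rot'])
for th in (0,4,8,12,16,20,25,30):
    t,p,l=liftpose(th); print(th,row(W(t[0],0,t[1]),Rt(p),p0,R0).tolist())
E
```

```text
[ 35.   41.1  99.9 -47.6  78.4  55.4] [-87.9  -0.4  54.5] [-0.17318896  0.93259081 -0.02064906] [-179.91605262   55.075257     97.01817539]
0 [0.0, 0.003, 0.018, 0.001, -0.001, 0.0]
4 [0.0, 0.005, 0.048, 0.034, 0.003, -0.0]
8 [0.0, 0.005, 0.078, 0.068, 0.007, -0.0]
12 [0.001, 0.003, 0.107, 0.101, 0.011, -0.0]
16 [0.001, -0.002, 0.136, 0.134, 0.015, -0.0]
20 [0.002, -0.008, 0.165, 0.167, 0.02, -0.0]
25 [0.003, -0.019, 0.2, 0.208, 0.025, -0.0]
30 [0.005, -0.033, 0.234, 0.25, 0.03, -0.0]
```

send_rows --pt "0 0.002 0.01 0 0 0 -1" --pt "0 0.003 0.018 0 0 0 -1" --pt "0 0.004 0.033 0.017 0.002 0 -1" --pt "0 0.005 0.048 0.034 0.003 0 -1" --pt "0 0.005 0.063 0.05 0.005 0 -1" --pt "0 0.005 0.078 0.068 0.007 0 -1"

```text
time_s: 3.95
ee_pos: [544.9, 102.6, 94.4]
ee_rot: [179.8, 50.8, 96.8]
force: [0.6, 5.1, -6.3]
gripper_width: 0.5
gripper_force: 4.0
```

```bash
python3 - <<'E'
from h import *
p0,R0,s=cur(); print(s['qpos'].round(1),S(p0).round(1),s['force'],s['ee_rot'])
for th in range(8,91,4):
    t,p,l=liftpose(th); print(th,row(W(t[0],0,t[1]),Rt(p),p0,R0).tolist())
E
```

```text
[ 34.1  36.1  98.7 -44.8  78.6  50. ] [-92.2   0.5  94.4] [ 0.56315693  5.1400639  -6.26785356] [179.75852069  50.76345205  96.8437303 ]
8 [-0.001, -0.004, -0.002, -0.004, 0.002, -0.001]
12 [-0.0, -0.006, 0.028, 0.029, 0.006, -0.001]
16 [0.0, -0.01, 0.057, 0.062, 0.01, -0.001]
20 [0.001, -0.017, 0.085, 0.095, 0.014, -0.001]
24 [0.002, -0.025, 0.114, 0.128, 0.018, -0.001]
28 [0.003, -0.035, 0.141, 0.161, 0.022, -0.001]
32 [0.005, -0.048, 0.168, 0.194, 0.026, -0.001]
36 [0.007, -0.062, 0.193, 0.227, 0.03, -0.001]
40 [0.008, -0.077, 0.217, 0.26, 0.034, -0.001]
44 [0.011, -0.095, 0.241, 0.294, 0.039, -0.001]
48 [0.013, -0.114, 0.262, 0.327, 0.043, -0.001]
52 [0.015, -0.134, 0.283, 0.36, 0.047, -0.001]
56 [0.018, -0.156, 0.301, 0.393, 0.051, -0.001]
60 [0.021, -0.179, 0.318, 0.426, 0.055, -0.001]
64 [0.024, -0.203, 0.334, 0.459, 0.059, -0.001]
68 [0.027, -0.228, 0.347, 0.492, 0.063, -0.001]
72 [0.03, -0.253, 0.359, 0.525, 0.067, -0.001]
76 [0.033, -0.278, 0.368, 0.558, 0.071, -0.001]
80 [0.036, -0.304, 0.375, 0.591, 0.075, -0.001]
84 [0.039, -0.329, 0.381, 0.624, 0.079, -0.0]
88 [0.042, -0.355, 0.385, 0.658, 0.083, -0.0]
```

send_rows --pt "0 -0.002 0.03 0.032 0.004 0 -1" --pt "0 -0.006 0.059 0.065 0.008 0 -1" --pt "0.001 -0.013 0.087 0.098 0.012 0 -1" --pt "0.002 -0.021 0.116 0.131 0.016 0 -1" --pt "0.003 -0.031 0.143 0.164 0.02 0 -1" --pt "0.005 -0.044 0.17 0.197 0.024 0 -1" --pt "0.007 -0.058 0.195 0.23 0.028 0 -1" --pt "0.008 -0.073 0.219 0.263 0.032 0 -1" --pt "0.011 -0.091 0.243 0.297 0.037 0 -1" --pt "0.013 -0.11 0.264 0.33 0.041 0 -1" --pt "0.015 -0.13 0.285 0.363 0.045 0 -1"

```text
time_s: 5.32
ee_pos: [551.9, 36.0, 238.1]
ee_rot: [179.9, 29.0, 96.9]
force: [1.3, 2.9, -3.3]
gripper_width: 0.3
gripper_force: 1.8
```

```bash
python3 - <<'E'
from h import *
p0,R0,s=cur(); print(s['qpos'].round(1),S(p0).round(1),s['force'],s['ee_rot'])
for th in range(52,101,4):
    t,p,l=liftpose(th); print(th,t.round(0),row(W(t[0],0,t[1]),Rt(p),p0,R0).tolist())
f=eyes.grab_frame('scene'); g=eyes.grab_frame('top')
cv2.imwrite('pics/s3.png',np.vstack([cv2.resize(f['pixels'][60:310,180:560,::-1],(600,395))[:300],cv2.resize(g['pixels'][100:300,180:480,::-1],(600,400))[:300]]))
E
```

```text
[ 19.2  18.3  92.4 -29.   77.7  20.7] [-25.3  -0.6 238.1] [ 1.2628686   2.87724874 -3.26400588] [179.87863217  28.95730849  96.91512665]
52 [-25. 236.] [0.001, -0.001, -0.005, -0.001, 0.002, -0.0]
56 [-14. 245.] [0.004, -0.023, 0.014, 0.032, 0.006, -0.0]
60 [ -2. 254.] [0.007, -0.046, 0.031, 0.065, 0.01, -0.0]
64 [ 10. 261.] [0.01, -0.07, 0.046, 0.098, 0.014, -0.0]
68 [ 23. 268.] [0.013, -0.095, 0.06, 0.131, 0.018, -0.0]
72 [ 35. 274.] [0.016, -0.12, 0.071, 0.165, 0.022, -0.0]
76 [ 48. 278.] [0.019, -0.145, 0.08, 0.198, 0.026, -0.0]
80 [ 61. 282.] [0.022, -0.17, 0.088, 0.231, 0.03, -0.0]
84 [ 74. 285.] [0.025, -0.196, 0.093, 0.264, 0.034, -0.0]
88 [ 87. 287.] [0.028, -0.222, 0.097, 0.297, 0.038, -0.0]
92 [100. 288.] [0.032, -0.248, 0.099, 0.33, 0.042, -0.0]
96 [113. 288.] [0.035, -0.274, 0.099, 0.363, 0.046, -0.0]
100 [126. 287.] [0.038, -0.301, 0.097, 0.396, 0.05, -0.0]
```

View pics/s3.png

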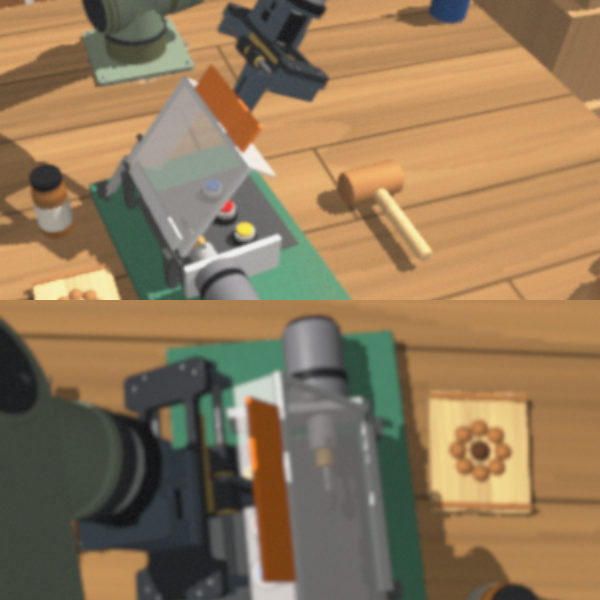

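Both views show the hood raised to about 52°, with the fingers under the lip and nothing else disturbed. I'll continue through the over-centre point.

send_rows --pt "0.004 -0.023 0.018 0.032 0.006 0 -1" --pt "0.007 -0.046 0.035 0.065 0.01 0 -1" --pt "0.01 -0.07 0.05 0.098 0.014 0 -1" --pt "0.013 -0.095 0.064 0.131 0.018 0 -1" --pt "0.016 -0.12 0.075 0.165 0.022 0 -1" --pt "0.019 -0.145 0.084 0.198 0.026 0 -1" --pt "0.022 -0.17 0.092 0.231 0.03 0 -1" --pt "0.025 -0.196 0.098 0.264 0.034 0 -1" --pt "0.028 -0.222 0.103 0.297 0.038 0 -1" --pt "0.028 -0.222 0.103 0.297 0.038 0 -1"

```text
time_s: 6.68
ee_pos: [565.2, -75.7, 288.4]
ee_rot: [-179.9, 11.1, 96.8]
force: [-0.2, -0.5, 0.5]
gripper_width: 0.4
gripper_force: 0.0
```

```bash
python3 - <<'E'
from h import *
p0,R0,s=cur(); print(s['qpos'].round(1),S(p0).round(1),s['force'],s['ee_rot'])
print('up-left',row(W(0,0,310),Rt(10),p0,R0).tolist(), row(W(-130,0,280),Rt(0),p0,R0).tolist())
f=eyes.grab_frame('scene')
P=cloud(f); m=mask(f,4,13,150,80); m[:, :200]=0; m[200:]=0; m[:,380:]=0
v,u=np.nonzero(m); print(m.sum(),[S(P[b,a]).round(0) for a,b in list(zip(u,v))[::max(1,m.sum()//12)]])
E
```

```text
[ -2.3  14.8  84.8 -11.2  78.9  -7.1] [ 87.2  -1.  288.4] [-0.18641667 -0.45755257  0.50964659] [-179.85139136   11.12300921   96.8451538 ]
up-left [-0.019, 0.173, 0.043, 0.019, -0.0, 0.002] [-0.051, 0.431, -0.017, 0.184, 0.02, 0.002]
236 [array([138., -74., 318.]), array([141., -44., 320.]), array([140., -44., 302.]), array([140., -32., 299.]), array([140., -22., 296.]), array([140.,  23., 319.]), array([141.,  23., 310.]), array([141.,  48., 320.]), array([141.,  61., 320.]), array([143.,  72., 319.]), array([142.,  84., 320.]), array([142.,  83., 307.]), array([135.,  82., 286.])]
```

send_rows --pt "-0.006 0.06 0.03 0.019 0 0 -1" --pt "-0.019 0.173 0.043 0.05 0.005 0 -1" --pt "-0.035 0.3 0.01 0.12 0.01 0 -1" --pt "-0.051 0.43 -0.017 0.184 0.02 0.002 -1" --pt "-0.057 0.5 -0.017 0.184 0.02 0.002 -1" --pt "-0.057 0.5 -0.017 0.184 0.02 0.002 -1"

```text
time_s: 7.48
ee_pos: [536.2, 178.6, 278.7]
ee_rot: [-180.0, -0.0, 97.4]
force: [0.3, -0.7, -0.5]
gripper_width: 0.4
gripper_force: 0.0
```

```bash
cat > m2.py <<'E'
from h import *
p0,R0,s=cur(); print(S(p0).round(1),s['ee_rot'],s['time_s'])
F={}
for n in ('scene','top','wrist'):
    f=eyes.grab_frame(n)
    if n=='wrist':
        T=np.eye(4);T[:3,:3]=R0.as_matrix();T[:3,3]=p0; C=np.linalg.inv(T@f['T_tool_cam']); f['R']=C[:3,:3]; f['t']=C[:3,3]
    F[n]=f; P=cloud(f)
    for c,(a,b) in dict(yellow=(22,34),blue=(105,130),red=(172,182)).items():
        m=mask(f,a,b,110,70)
        with np.errstate(invalid='ignore'):
            q=P-O; xs=q@XS; ys=q@YS; m&=(abs(xs)<80)&(abs(ys)<110)&(P[...,2]>35)&(P[...,2]<75)
        if m.sum()<8: print(n,c,m.sum()); continue
        v,u=np.nonzero(m); pm=np.nanmedian(P[m],0); print(n,c,m.sum(),(u.mean().round(1),v.mean().round(1)),'depthpos',S(np.nanmean(P[m],0)).round(1),'ztop',np.nanpercentile(P[m][:,2],[50,90]).round(1))
        F[n+c]=(u.mean(),v.mean())
for c in ('yellow','blue','red'):
    for A,B in (('scene','top'),('scene','wrist'),('top','wrist')):
        if A+c in F and B+c in F:
            p,e=tri(F[A],F[A+c],F[B],F[B+c]); print(c,A,B,S(p).round(1),p.round(1),'miss',e.round(1))
E
python3 m2.py
```

```text
[-168.7    1.   278.7] [-1.79983898e+02 -2.82548969e-02  9.73654729e+01] 7.475
scene yellow 64 (np.float64(334.0), np.float64(204.9)) depthpos [-13.1  59.8  56.1] ztop [55.9 58.3]
scene blue 52 (np.float64(314.1), np.float64(176.9)) depthpos [ -9.4 -50.3  55.9] ztop [56.2 57.6]
scene red 1
top yellow 97 (np.float64(307.5), np.float64(187.7)) depthpos [-15.1  56.1  54.9] ztop [54.6 56.7]
top blue 82 (np.float64(313.3), np.float64(235.8)) depthpos [-12.  -54.3  55.2] ztop [55.1 57.3]
top red 0
wrist yellow 0
wrist blue 0
wrist red 0
yellow scene top [-14.9  56.6  52.1] [610.   32.7  52.1] miss 0.3
blue scene top [-11.6 -54.2  51.6] [500.4  16.   51.6] miss 0.8
```

```bash
python3 - <<'E'
from h import *
p0,R0,s=cur(); print(s['force'])
for z in (110,66): print(z,row(W(-15,56,z),Rt(0),p0,R0).tolist())
f=eyes.grab_frame('scene'); cv2.imwrite('pics/s4.png',cv2.resize(f['pixels'][60:310,180:560,::-1],(760,500)))
E
```

```text
[0.33717087 0.61079673 0.30059587]
110 [0.144, -0.286, -0.339, -0.0, 0.001, -0.003]
66 [0.144, -0.286, -0.427, -0.0, 0.001, -0.003]
```

View pics/s4.png

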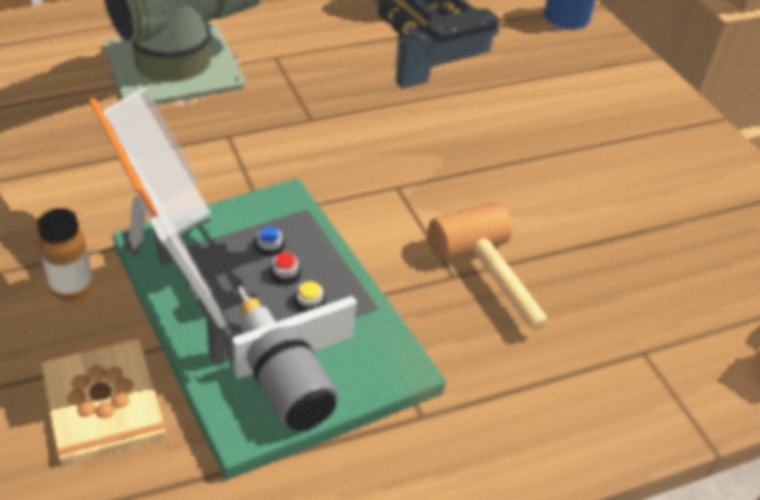

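The hood leans fully open. The yellow key is at (310,293), red (285,265) and blue (269,238) in the crop. There's a fixed white end plate beside the yellow key at about (295,335), so I'll check its height before descending.

```bash
python3 - <<'E'
from h import *
for n in('scene','top'):
    f=eyes.grab_frame(n); P=cloud(f).reshape(-1,3); P=P[np.isfinite(P[:,0])]; q=P-O; xs=q@XS; ys=q@YS; z=P[:,2]
    for y0 in range(60,160,10):
        m=(xs>-55)&(xs<25)&(ys>=y0)&(ys<y0+10); print(n,y0,m.sum(),np.percentile(z[m],[50,98]).round(0) if m.sum() else '',end=';')
    m=(xs>-55)&(xs<100)&(ys>-40)&(ys<150); print('max',np.percentile(z[m],99.5))
E
```

```text
scene 60 118 [39. 57.];scene 70 81 [43. 57.];scene 80 0 ;scene 90 0 ;scene 100 2 [30. 30.];scene 110 18 [32. 92.];scene 120 382 [69. 94.];scene 130 232 [33. 92.];scene 140 154 [30. 34.];scene 150 158 [29. 33.];max 101.63855890095901
top 60 129 [33. 57.];top 70 120 [31. 50.];top 80 140 [31. 34.];top 90 134 [31. 34.];top 100 137 [30. 33.];top 110 350 [48. 93.];top 120 127 [91. 94.];top 130 25 [30. 33.];top 140 53 [29. 32.];top 150 132 [30. 32.];max 100.57256812270145
```

send_rows --pt "0.03 -0.06 -0.04 0 0 0 -1" --pt "0.08 -0.16 -0.1 0 0 0 -1" --pt "0.144 -0.286 -0.22 0 0 0 -1" --pt "0.144 -0.286 -0.3 0 0.001 -0.003 -1" --pt "0.144 -0.286 -0.339 0 0.001 -0.003 -1" --pt "0.144 -0.286 -0.339 0 0.001 -0.003 -1"

```text
time_s: 8.52
ee_pos: [608.6, 31.5, 108.1]
ee_rot: [-179.8, -0.1, 96.8]
force: [0.2, -0.2, 0.3]
gripper_width: 0.3
gripper_force: 0.0
```

```bash
python3 - <<'E'
from h import *
p0,R0,s=cur(); print(S(p0).round(1),s['force'],s['time_s']); print(row(W(-15,56,66),Rt(0),p0,R0).tolist())
E
```

```text
[-13.9  55.1 108.1] [ 0.16645511 -0.19070175  0.25727174] 8.525
[0.002, 0.002, -0.084, -0.001, -0.003, 0.003]
```

send_rows --pt "0.001 0.001 -0.03 0 0 0 -1" --pt "0.002 0.002 -0.06 0 0 0 -1" --pt "0.002 0.002 -0.08 0 0 0 -1" --pt "0.002 0.002 -0.092 0 0 0 -1" --pt "0.002 0.002 -0.096 0 0 0 -1" --pt "0.002 0.002 -0.096 0 0 0 -1"

```text
time_s: 9.28
ee_pos: [611.1, 33.8, 62.1]
ee_rot: [179.9, -0.1, 96.9]
force: [-0.0, 0.5, -0.0]
gripper_width: 0.6
gripper_force: 0.0
```

send_rows --pt "0 0 -0.004 0 0 0 -1" --pt "0 0 -0.008 0 0 0 -1" --pt "0 0 -0.008 0 0 0 -1"

```text
time_s: 9.65
ee_pos: [610.8, 33.8, 57.8]
ee_rot: [179.9, -0.1, 96.9]
force: [0.5, 0.5, -0.1]
gripper_width: 0.6
gripper_force: 0.0
```

send_rows --pt "0 0 -0.004 0 0 0 -1" --pt "0 0 -0.004 0 0 0 -1"

```text
time_s: 9.9
ee_pos: [611.0, 33.8, 56.0]
ee_rot: [179.9, -0.1, 96.9]
force: [0.2, 1.0, -0.2]
gripper_width: 0.5
gripper_force: 0.1
```

send_rows --pt "0 0 -0.004 0 0 0 -1" --pt "0 0 -0.004 0 0 0 -1"

```text
time_s: 10.15
ee_pos: [611.0, 33.8, 54.2]
ee_rot: [179.9, -0.1, 96.9]
force: [0.5, -0.3, 2.3]
gripper_width: 0.6
gripper_force: 1.2
```

send_rows --pt "0 0 -0.004 0 0 0 -1" --pt "0 0 -0.004 0 0 0 -1"

```text
time_s: 10.4
ee_pos: [611.1, 33.8, 52.1]
ee_rot: [179.9, -0.1, 96.9]
force: [-0.5, -0.3, 3.5]
gripper_width: 0.3
gripper_force: 1.8
```

send_rows --pt "0 0 -0.003 0 0 0 -1" --pt "0 0 -0.005 0 0 0 -1"

```text
time_s: 10.65
ee_pos: [611.1, 33.8, 50.0]
ee_rot: [179.9, -0.1, 96.9]
force: [-2.2, -0.0, 10.9]
gripper_width: 0.5
gripper_force: 5.2
```

send_rows --pt "0 0 -0.003 0 0 0 -1" --pt "0 0 -0.003 0 0 0 -1"

```text
time_s: 10.9
ee_pos: [611.1, 33.8, 50.0]
ee_rot: [179.9, -0.1, 96.9]
force: [-3.6, -0.1, 14.0]
gripper_width: 0.6
gripper_force: 7.2
```

Yellow has bottomed out: z stops at 50.0 with 14 N. I'll let it up and lift clear.

send_rows --pt "0 0 0.006 0 0 0 -1" --pt "0 0 0.03 0 0 0 -1" --pt "0 0 0.08 0 0 0 -1" --pt "0 0 0.1 0 0 0 -1" --pt "0 0 0.1 0 0 0 -1"

```text
time_s: 11.52
ee_pos: [611.1, 33.8, 98.4]
ee_rot: [179.9, -0.1, 96.9]
force: [-0.6, -0.4, 0.2]
gripper_width: 0.7
gripper_force: 0.0
```

```bash
python3 - <<'E'
from h import *
p0,R0,s=cur(); print(S(p0).round(1),s['force'],s['time_s'])
for z in (100,64):print(row(W(-12,-54.5,z),Rt(0),p0,R0).tolist())
f=eyes.grab_frame('scene'); P=cloud(f); m=mask(f,22,34,110,70); q=P-O
with np.errstate(invalid='ignore'): m&=(abs(q@XS)<60)&(abs(q@YS-56)<30)
print(m.sum(), np.nanpercentile(P[m][:,2],[50,90]) if m.sum() else '')
E
```

```text
[-15.9  57.8  98.4] [-0.55771048 -0.363271    0.16710298] 11.525
[-0.222, -0.035, 0.003, -0.002, 0.002, 0.001]
[-0.222, -0.035, -0.069, -0.002, 0.002, 0.001]
66 [55.83920548 58.0693859 ]
```

send_rows --pt "-0.06 -0.01 0.003 0 0 0 -1" --pt "-0.14 -0.022 0.003 0 0 0 -1" --pt "-0.222 -0.035 0.003 0 0 0 -1" --pt "-0.222 -0.035 -0.03 0 0 0 -1" --pt "-0.222 -0.035 -0.055 0 0 0 -1" --pt "-0.222 -0.035 -0.069 0 0 0 -1" --pt "-0.222 -0.035 -0.069 0 0 0 -1"

```text
time_s: 12.45
ee_pos: [499.8, 16.3, 62.6]
ee_rot: [-180.0, -0.1, 96.9]
force: [-0.8, -0.2, -0.4]
gripper_width: 0.1
gripper_force: 0.0
```

```bash
python3 - <<'E'
from h import *
p0,R0,s=cur(); print(S(p0).round(1),s['force'],s['time_s'],row(W(-12,-54.5,60),Rt(0),p0,R0).tolist())
E
```

```text
[-12.  -54.7  62.6] [-0.82515556 -0.21041849 -0.41773046] 12.45 [0.0, -0.0, -0.005, -0.002, -0.0, 0.001]
```

send_rows --pt "0 0 -0.004 0 0 0 -1" --pt "0 0 -0.008 0 0 0 -1" --pt "0 0 -0.008 0 0 0 -1"

```text
time_s: 12.82
ee_pos: [499.9, 16.3, 59.5]
ee_rot: [179.9, -0.1, 96.9]
force: [0.7, -0.0, 0.1]
gripper_width: 0.5
gripper_force: 0.0
```

send_rows --pt "0 0 -0.004 0 0 0 -1" --pt "0 0 -0.008 0 0 0 -1" --pt "0 0 -0.008 0 0 0 -1"

```text
time_s: 13.2
ee_pos: [500.0, 16.2, 55.5]
ee_rot: [179.9, -0.1, 96.9]
force: [0.2, -0.2, 2.3]
gripper_width: 0.3
gripper_force: 0.9
```

send_rows --pt "0 0 -0.004 0 0 0 -1" --pt "0 0 -0.004 0 0 0 -1"

```text
time_s: 13.45
ee_pos: [500.0, 16.3, 53.6]
ee_rot: [179.9, -0.1, 96.9]
force: [-0.5, -1.3, 3.1]
gripper_width: 0.4
gripper_force: 1.4
```

send_rows --pt "0 0 -0.004 0 0 0 -1" --pt "0 0 -0.005 0 0 0 -1"

```text
time_s: 13.7
ee_pos: [500.0, 16.3, 51.1]
ee_rot: [179.9, -0.1, 96.9]
force: [-0.5, -0.2, 4.9]
gripper_width: 0.4
gripper_force: 2.2
```

send_rows --pt "0 0 -0.004 0 0 0 -1" --pt "0 0 -0.004 0 0 0 -1"

```text
time_s: 13.95
ee_pos: [500.0, 16.3, 50.2]
ee_rot: [179.9, -0.1, 96.9]
force: [-3.3, -1.4, 13.5]
gripper_width: 0.2
gripper_force: 6.9
```

Blue has bottomed out: z stops at 50.2 with 13.5 N. I'll let it up and retreat.

send_rows --pt "0 0 0.006 0 0 0 -1" --pt "0 0 0.03 0 0 0 -1" --pt "0 0 0.1 0 0 0 -1" --pt "0 0 0.2 0 0 0 -1" --pt "0 0.1 0.3 0 0 0 -1" --pt "0 0.22 0.4 0 0 0 -1" --pt "0 0.32 0.4 0 0 0 -1" --pt "0 0.32 0.4 0 0 0 -1" --pt "0 0.32 0.4 0 0 0 -1"

```text
time_s: 15.08
ee_pos: [499.4, 176.2, 248.5]
ee_rot: [180.0, -0.0, 97.0]
force: [-0.2, 0.1, -0.7]
gripper_width: 0.4
gripper_force: 0.0
```

```bash
python3 m2.py; python3 - <<'E'
from h import *
f=eyes.grab_frame('scene'); cv2.imwrite('pics/s5.png',cv2.resize(f['pixels'][60:310,180:560,::-1],(760,500)))
E
```

```text
[-170.8  -35.8  248.5] [ 1.79995866e+02 -3.86521015e-02  9.69680217e+01] 15.075
scene yellow 64 (np.float64(333.1), np.float64(205.0)) depthpos [-10.8  59.7  56.4] ztop [55.8 58.2]
scene blue 52 (np.float64(313.9), np.float64(176.9)) depthpos [ -8.9 -50.1  56.3] ztop [56.6 58.4]
scene red 0
top yellow 96 (np.float64(307.2), np.float64(187.8)) depthpos [-15.9  55.9  55. ] ztop [55.2 57.3]
top blue 86 (np.float64(313.4), np.float64(235.6)) depthpos [-11.9 -53.9  55.1] ztop [55.2 57. ]
top red 0
wrist yellow 0
wrist blue 0
wrist red 0
yellow scene top [-14.4  56.1  51.3] [609.5  32.1  51.3] miss 3.1
blue scene top [-11.3 -53.9  52. ] [500.7  15.7  52. ] miss 1.2
```

View pics/s5.png

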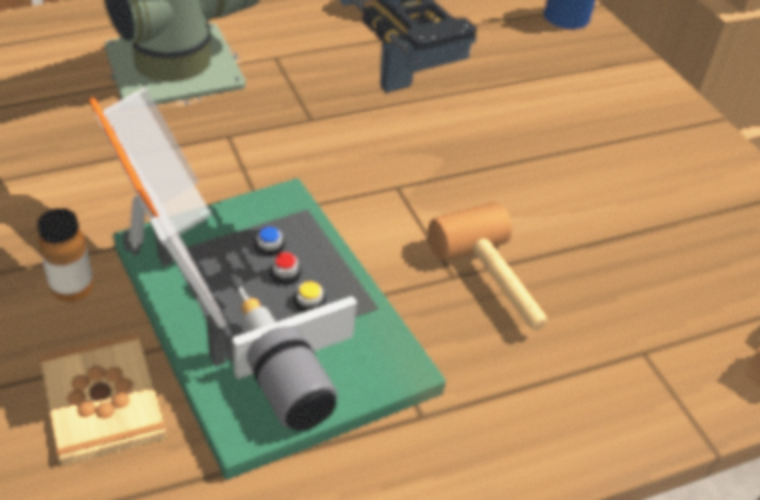

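The final view shows the hood open, all three keys up at (310,293), (285,265) and (269,238), the mallet, panel and jar unmoved, and the arm clear.

```bash
python3 -c "
from workcell import env; print(env.job_done())"
```

```text
the job is handed in; nothing more can be done
None
```

The hood is open and stays there by itself, the yellow then the blue key were each pressed fully down and let up, the red key was never touched, the mallet, panel and jar look unmoved, and the job is handed in (no verdict was returned).

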